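# Open the label printer for a new roll

### The job

The label printer needs a new roll, so open it up: press its two cover release keys down together, one fingertip on each, and keep both held right down until the cover has sprung up by itself and come to rest half open. Then let go of the keys and, with the outside of the fingers, push the cover on backwards past upright until it lies back and stays open against its stop. Only press and push: do not take the cover between the fingers, lift nothing, and leave the spare roll and the other things on the bench where they are.

Things in the scene. Friction and masses are not known exactly. Their poses are not given: they have to be found in the camera images.
- label_printer: Light grey desktop label printer, 200 mm deep (x), 140 mm wide (y), 110 mm high shut; fixed. Origin: centre of its underside on the bench; x points to its back (hinge side), y to its left, z up. Its front part (x -100 to -52 mm) is a flat deck 80 mm high with two ribbed release keys and, between them, a flush round feed button (not needed). The cover lies behind, x -45 to +85 mm.
- key_left_top (a point): Centre of the top of the left (+y) release key: grey, ribbed, 17 mm (x) by 22 mm (y), 8.5 mm above the deck. Keys lie at printer x = -74 mm, y = +31 and -31 mm (62 mm apart), tops at z = 88.5 mm when up, 29 mm in front of the cover. The point moves with the key; axes as the printer's.
- key_right_top (a point): The same for the right release key (at -y of the printer's middle).
- key_left (a joint): Travel of the left key, m: 0 up, 0.006 right down. Spring: starts at 2 N, 5 N at the bottom, comes up when let go. Each key draws back one bolt, clear at about 0.004 to 0.0045; the cover is free only while both are back. In the cover's first 0.25 rad a safety catch on each side holds it again if a key comes up.
- key_right (a joint): The same for the right key.
- cover (a joint): Angle of the cover, rad, about its back hinge (parallel to the printer's y): 0 shut, growing as the front edge rises and goes back. With both keys down a damped spring lifts it in about 2 s to 1.0, where it rests. From about 1.45 on its own weight takes it to the stop at 1.85. Under 2 N at the front edge moves it.
- cover_lip (a point): Middle of the cover's lower front edge (140 mm wide): 130 mm before and 6.5 mm below the hinge axis when shut; moves with the cover, axes the cover's. Relative to the hinge it is at x -76, z +106 mm at 1.0 rad and x +30, z +127 mm at 1.85. Two steel catch straps 12 mm wide hang about 55 mm down from that edge, 50 mm either side of the middle.
- cover_hinge (a point): Middle of the cover's hinge axis, at printer x = +85 mm, z = 88 mm. Its axes are the printer's.
- spare_roll: The new roll of labels, white with a cardboard core, 76 mm in diameter and 56 mm high, standing on its flat end near the printer; loose. Origin: centre of its underside. Leave alone.
- marker: Marker pen, 135 mm long and 17 mm thick, lying on the bench; loose. Origin: under its middle. Leave alone.
- cassette_b1: Embedding cassette with a wax block, 40x28x11 mm, lying on the bench; loose. Origin: under its middle. Leave alone.
- cassette_b2: Another embedding cassette, 40x28x11 mm, as before. Leave alone.
- mould_stack: Stack of small steel moulds, 30x39x22 mm, on the bench; loose. Origin: under its middle. Leave alone.

How it is judged:
On the way:
1. both release keys are held down by the fingers until the cover has sprung half open (beyond 0.9 rad) (value of joint each of key_left, key_right above 0.0042 m and contact force between the fingers and key_left above 1 N and contact force between the fingers and key_right above 1 N and value of joint cover above 0.9 rad), for 0.1 s.
At the end, for the whole second after the job is handed in: The cover lies back against its stop (beyond 1.75 of 1.85 rad) and is at rest; both keys are up again (within 1 mm) (value of joint cover above 1.75 rad and velocity of joint cover between -0.05 and 0.05 rad/s and value of joint each of key_left, key_right below 0.001 m); the robot touches nothing.
It fails at once if the cover was taken between the fingers (y of the grasp point in the frame of cover_lip between -0.07 and 0.07 m and ((x of the grasp point in the frame of cover_lip between 0 and 0.13 m and z of the grasp point in the frame of cover_lip between 0.022 and 0.03 m) or (x of the grasp point in the frame of cover_lip between -0.001 and 0.005 m and z of the grasp point in the frame of cover_lip between 0 and 0.025 m))).
It fails at once if a bystander was lifted, or pushed more than 20 mm (distance of any of spare_roll, marker, cassette_b1, cassette_b2, mould_stack from where it was at the start of the episode above 0.02 m or height (world z) of any of spare_roll, marker, cassette_b1, cassette_b2, mould_stack above 0.008 m).
It also fails if it takes over 48 s, if anything falls off the work surface, if the arm or the gripper's body presses on something with over 40 N, if the wrist force passes 120 N, or if a joint passes its speed limit or range.

### The arm

A 7-joint arm with a two-finger parallel gripper is mounted at the origin on a cart in front of the work surface, level with it; the furniture and walls round the work are solid. World frame = base frame: x ahead of the robot, y to its left, z up, the work surface at z = 0. Lengths are in m, angles in rad, forces in N, time in s.
With the tool pointing down it reaches from about 0.425 to 0.875 m from the base axis. Payload 4.7 kg.
Tool frame: the origin (TCP) lies midway between the tips of the shut fingers; the grasp point (between the pads) lies 19 mm behind it (ctrl.grip_point_offset is the distance from the TCP to the grasp point, in m); z points along the fingers, y is the line along which they close (so a half turn about z gives the same grasp; the last joint's range is limited). The gripper opens to 87 mm and grips with 3 to 60 N. Pads are 19 mm wide; open, the fingers measure 117 mm over their backs; the gripper's body (75 mm by 190 mm) begins 51 mm behind the grasp point.
Start: joints at [-1.101, 0.321, -0.07, 1.45, 0.023, 1.371, -0.057], TCP at [0.286, 0.584, 0.223] pointing down, gripper open.
Joint ranges: [-2.86, 2.86], [-0.3, 2.09], [-1.38, 1.24], [0.06, 2.45], [-1.56, 4.7], [0.09, 2.05], [-2.69, 2.69]. Speed limits (rad/s): [2.57, 2.57, 3.14, 3.14, 3.14, 3.14, 3.14].

### API

Orientations are given as a rotation vector (axis times angle).
In Python, from bench import ctrl gives the robot as it stands.
- The arm moves only by the tool move_arm, never from a script. Its argument "increments" is text: rows parted by semicolons, each of 7 numbers parted by spaces: the shift along the world's x, y, z in mm, then the turn, a rotation vector about the world's x, y, z in degrees, then the closure in counts, from 0 (fully open) to 255 (shut). A call has exactly 8 rows; each row shifts and turns the commanded pose from where the row before left it; what a row does not reach is not made up. A row lasts 1/12 s, in which the tool goes at most 41.7 mm and 7.16 degrees, less where a joint would pass 70% of its speed; a pose out of reach is approached as far as the arm can. A call with a gripper value outside its range is refused whole. The fingers move at their own pace and stop on an object; "grip_force" is the grip in N (left out, the last holds). Time passes only in rows, so rows that do not move let the fingers close, or fill a call up. It gives the time, the measured TCP pose, the force, the opening and the grip force at its end, in the units of the state.
- ctrl.get_state(): the state, without advancing time (a new reading comes with each control period).
- ctrl.get_image(name): name is "side" or "top" or "wrist"; returns a dict with "frame" (400x640x3 uint8, red, green, blue), "depth" (400x640 float32, m along the optical axis (not along the pixel's ray), 0 where there is no reading), "fx", "fy", "cx", "cy" (pixels), "position" and "orientation" of the camera in the world. Camera axes: x right, y down, z forward; pixel columns grow to the right and rows downward; lengths in m; the calibration is good to about 2 mm. A picture is of the moment at which its call begins.
- ctrl.close_job(): hands the job in; it is judged then, once.
Trained networks look in a picture, given as the dict that the camera call returned (one of the last four; its "shot" number tells which), for a name from the list of things; names that differ only in an ending like _2 or _b are one class to them, and where a whole thing is asked for, a point or a joint stands for the part that bears it (a point fixed in the world has none). Each returns a list of dicts, best first, with "score" (0 to 1); they miss things now and then, are a little off and sometimes report something else, mostly with a low value. They report only what shows in the picture. A call takes as long as a camera call.
- ctrl.find_in(target, picture): "centre" ([x, y, z] in m, in world coordinates, good to about 4 mm: the middle of the surface that is visible of it).
- ctrl.silhouettes(target, picture): "region" (400x640 bool, what is visible of it).
The state is a dict: "time": time; "joint_positions": joint angles; "qd": joint speeds; "joint_torque": joint torques, N m; "position": TCP position; "tool_rot": TCP orientation; "ft_force": force on the tool from outside, world axes, zero at the start; "torque": the same for the moment, N m; "grip_width": opening from 0.0 (shut) to 1.0 (fully open); "grip_force": force on a finger pad.
Only numpy, scipy, OpenCV 4.12 (cv2) and the standard library are available. Lean on these libraries where they do the work, as an engineer would, in place of code of your own. Each camera call takes 0.05 s, during which the arm holds its last target. There are 200 camera calls.

## Working session

There is one attempt and no reset: what is moved stays moved. The work goes in short steps, Python scripts to look and compute and a tool call to move; the robot and the scene stay as the last step left them, time stands still between calls to the robot, and variables do not carry over. Pictures are saved under pics/ and viewed, at most 10 in all, crops included, and the job is handed in when it is done.

Besides the shell and the picture viewer there is one more tool, called after "Request:" as name(argument=value, ...), one argument or row to a line, values as JSON. move_arm: Moves the arm, as the interface text tells. Its arguments: {"type":"object","properties":{"increments":{"type":"string"},"grip_force":{"type":"number"}},"required":["increments"]}

```bash
mkdir -p pics; cat > h.py <<'E'
import numpy as np, cv2
from scipy.spatial.transform import Rotation as R
from bench import ctrl
def rot(o):
    o=np.array(o); 
    return o if o.shape==(3,3) else (R.from_rotvec(o) if o.size==3 else R.from_quat(o)).as_matrix()
def cloud(p):
    d=p['depth'];v,u=np.mgrid[:400,:640]
    c=np.stack([(u-p['cx'])/p['fx']*d,(v-p['cy'])/p['fy']*d,d],-1)
    w=c@rot(p['orientation']).T+np.array(p['position']); w[d==0]=np.nan
    return w
def save(p,n): cv2.imwrite('pics/'+n+'.png',p['frame'][...,::-1])
E
python3 - <<'E'
from h import *
s=ctrl.get_state(); print({k:np.round(v,3) for k,v in s.items()})
ims=[]
for n in ['top','side']:
    p=ctrl.get_image(n); ims.append(p['frame'])
    print(n,np.round(p['position'],3),np.round(p['orientation'],3),p['fx'])
    for t in ['label_printer','key_left_top','key_right_top','cover_lip','cover_hinge','spare_roll','marker','mould_stack','cassette_b1']:
        try: print(t,[(np.round(r['centre'],3).tolist(),round(r['score'],2)) for r in ctrl.find_in(t,p)][:3])
        except Exception as e: print(t,e)
cv2.imwrite('pics/a.png',cv2.resize(np.vstack(ims),(480,600))[...,::-1])
E
```

```text
{'time': np.float64(0.0), 'joint_positions': array([-1.101,  0.322, -0.07 ,  1.452,  0.023,  1.371, -0.057]), 'qd': array([ 0.001, -0.002,  0.   , -0.   , -0.002,  0.001, -0.   ]), 'joint_torque': array([ 0.0000e+00, -4.9129e+01, -4.0400e-01, -3.1253e+01, -6.4000e-02,
        4.4000e-02,  0.0000e+00]), 'position': array([0.286, 0.583, 0.221]), 'tool_rot': array([-7.10e-01, -3.06e+00,  3.00e-03]), 'ft_force': array([-0.645, -1.319, -0.088]), 'torque': array([ 0.027, -0.028,  0.036]), 'grip_force': np.float64(0.0), 'grip_width': np.float64(0.999)}
top [ 0.288 -0.054  1.05 ] [-2.075  2.132 -0.248] 439.84365735903395
label_printer [([0.364, -0.253, 0.008], 0.62), ([0.534, -0.093, 0.111], 0.6)]
key_left_top [([0.469, -0.084, 0.09], 0.39)]
key_right_top [([0.486, -0.143, 0.091], 0.51)]
cover_lip [([0.563, -0.083, 0.108], 0.95)]
cover_hinge [([0.532, -0.092, 0.106], 0.56), ([0.484, -0.143, 0.087], 0.51)]
spare_roll [([0.54, 0.037, 0.058], 0.9), ([0.364, -0.25, 0.009], 0.67)]
marker [([0.368, -0.08, 0.013], 0.86)]
mould_stack [([0.362, 0.138, 0.025], 0.56)]
cassette_b1 [([0.365, -0.251, 0.009], 0.6), ([0.372, 0.042, 0.004], 0.56)]
side [ 0.062 -0.057  0.881] [-1.959  1.926 -0.506] 431.24608173050603
label_printer [([0.52, -0.09, 0.103], 0.75)]
key_left_top [([0.466, -0.086, 0.086], 0.53)]
key_right_top [([0.486, -0.144, 0.085], 0.64)]
cover_lip [([0.555, -0.086, 0.111], 0.58)]
cover_hinge [([0.521, -0.091, 0.103], 0.7), ([0.554, -0.083, 0.108], 0.44)]
spare_roll [([0.533, 0.041, 0.059], 0.89)]
marker [([0.368, -0.076, 0.013], 0.83)]
mould_stack [([0.356, 0.141, 0.02], 0.76)]
cassette_b1 [([0.37, 0.036, 0.011], 0.53)]
```

View pics/a.png

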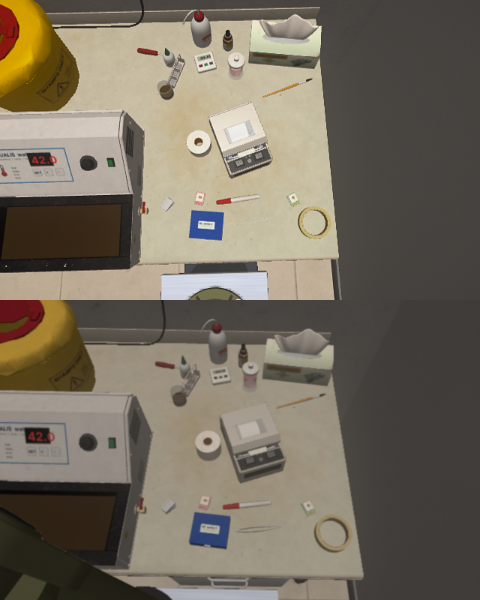

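The top view shows the printer right of the roll, keys towards the robot, yawed about 17°. I'll refine its pose and check the heights along the path.

```bash
python3 - <<'E'
from h import *
for n in ['top','side']:
    p=ctrl.get_image(n); w=cloud(p)
    m=(w[...,2]>0.1)&(w[...,2]<0.125)&(abs(w[...,0]-.55)<.12)&(abs(w[...,1]+.09)<.13)
    q=w[m]; r=cv2.minAreaRect((q[:,:2]*1000).astype(np.float32)); print(n,'cover',r,np.median(q[:,2]))
    b=cv2.boxPoints(r); print(b.round())
    d=(w[...,2]>0.06)&(w[...,2]<0.125)&(abs(w[...,0]-.55)<.15)&(w[...,1]<-.0)&(w[...,1]>-.22)
    r=cv2.minAreaRect((w[d][:,:2]*1000).astype(np.float32)); print('all',r)
    if n=='top':
        for y in np.arange(-.3,.75,.1):
            print(round(y,1),[ (lambda s: round(float(np.nanmax(s)),2) if s.size else None)(w[...,2][(abs(w[...,1]-y)<.05)&(abs(w[...,0]-x)<.05)]) for x in np.arange(.2,.9,.1)])
    if n=='side':
        v,u=np.where(m); c=p['frame'][v.min()-30:v.max()+60,u.min()-60:u.max()+60]
        cv2.imwrite('pics/b.png',cv2.resize(c,None,fx=3,fy=3)[:600,:800,::-1])
E
```

```text
top cover ((567.3646240234375, -84.11778259277344), (125.78754425048828, 140.2794647216797), 18.841381072998047) 0.10866930082266535
[[ 485.  -38.]
 [ 530. -171.]
 [ 650. -130.]
 [ 604.    3.]]
all ((547.7033081054688, -90.83671569824219), (201.26805114746094, 140.29454040527344), 18.864797592163086)
-0.3 [0.03, 0.03, 0.01, 0.01, 0.01, 0.01, 0.09]
-0.2 [0.01, 0.01, 0.01, 0.11, 0.11, 0.01, 0.08]
-0.1 [0.01, 0.01, 0.08, 0.11, 0.11, 0.09, 0.12]
0.0 [0.03, 0.04, 0.02, 0.11, 0.11, 0.01, 0.02]
0.1 [0.01, 0.03, 0.03, 0.06, 0.06, 0.07, 0.1]
0.2 [0.12, 0.12, 0.17, 0.23, 0.23, 0.07, 0.06]
0.3 [0.12, 0.11, 0.2, 0.23, 0.23, 0.01, 0.0]
0.4 [0.12, 0.09, 0.18, 0.23, 0.23, 0.27, 0.27]
0.5 [0.12, 0.09, 0.18, 0.23, 0.26, 0.28, 0.3]
0.6 [0.12, 0.11, 0.17, 0.19, 0.22, 0.1, None]
0.7 [None, None, None, None, None, 0.07, None]
side cover ((565.907958984375, -84.49545288085938), (125.096923828125, 140.3760986328125), 18.490055084228516) 0.108156999452582
[[ 484.  -38.]
 [ 529. -171.]
 [ 647. -131.]
 [ 603.    2.]]
all ((537.1625366210938, -94.32398986816406), (186.1496124267578, 140.49635314941406), 18.894956588745117)
```

View pics/b.png

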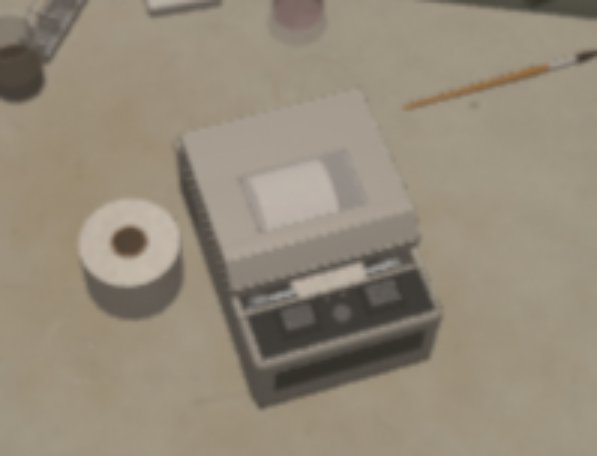

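Request:
move_arm(
  increments="20 0 35 0 0 0 117;20 0 35 0 0 0 117;20 0 35 0 0 0 117;20 0 35 0 0 0 117;20 -35 0 0 0 -7 117;20 -35 0 0 0 -7 117;20 -35 0 0 0 -7 117;20 -35 0 0 0 -7 117",
  grip_force=20,
)

```text
time: 1.77
position: [0.447, 0.4421, 0.3627]
tool_rot: [1.437, 2.793, 0.001]
ft_force: [1.4, 0.2, -0.1]
grip_width: 0.557
grip_force: 0.0
```

```bash
python3 - <<'E'
from h import *
s=ctrl.get_state(); print(np.round(s['joint_positions'],2),s['grip_width'])
p=ctrl.get_image('wrist'); T=rot(s['tool_rot']); print(T.round(2)); print('cam in tool',(T.T@(np.array(p['position'])-s['position'])).round(3))
E
```

```text
[-0.9   0.25  0.1   1.27 -0.02  1.63 -0.18] 0.5565856735825805
[[-0.58  0.81  0.  ]
 [ 0.81  0.58  0.  ]
 [ 0.    0.   -1.  ]]
cam in tool [ 0.065 -0.001 -0.163]
```

Request:
move_arm(
  increments="5 -35 -5 0 0 -7 117;5 -35 -5 0 0 -7 117;5 -35 -5 0 0 -7 117;5 -35 -5 0 0 -7 117;5 -35 -5 0 0 -7 117;5 -35 -5 0 0 -7 117;5 -35 -5 0 0 -7 117;5 -35 -5 0 0 -7 117",
)

```text
time: 2.48
position: [0.4861, 0.1621, 0.3226]
tool_rot: [-2.58, -1.793, -0.001]
ft_force: [1.1, 0.9, -0.3]
grip_width: 0.547
grip_force: 0.0
```

Request:
move_arm(
  increments="0 -35 -10 0 0 -7 117;0 -35 -10 0 0 -7 117;0 -35 -10 0 0 -7 117;0 -35 -10 0 0 -7 117;0 -35 -10 0 0 -7 117;0 -35 -10 0 0 -7 117;0 -35 -10 0 0 -7 117;0 -30 -10 0 0 -2 119",
)

```text
time: 3.15
position: [0.4859, -0.1139, 0.2426]
tool_rot: [3.1, 0.506, 0.002]
ft_force: [1.4, 0.3, 0.3]
grip_width: 0.535
grip_force: 0.0
```

```bash
python3 - <<'E'
from h import *
s=ctrl.get_state(); print(np.round(s['joint_positions'],2),s['grip_width'],s['position']); T=rot(s['tool_rot']); print(T.round(3))
p=ctrl.get_image('wrist'); save(p,'w1')
for t in ['key_left_top','key_right_top','cover_lip']: print(t,[(np.round(r['centre'],4).tolist(),round(r['score'],2)) for r in ctrl.find_in(t,p)][:3])
E
```

```text
[-0.42 -0.03  0.59  1.81  0.02  1.36 -1.08] 0.5353540679661594 [ 0.48588002 -0.11391579  0.24263055]
[[ 0.948  0.318  0.001]
 [ 0.318 -0.948 -0.   ]
 [ 0.001  0.001 -1.   ]]
key_left_top []
key_right_top [([0.4904, -0.1417, 0.0917], 0.79)]
cover_lip [([0.5699, -0.0808, 0.113], 0.59)]
```

View pics/w1.png

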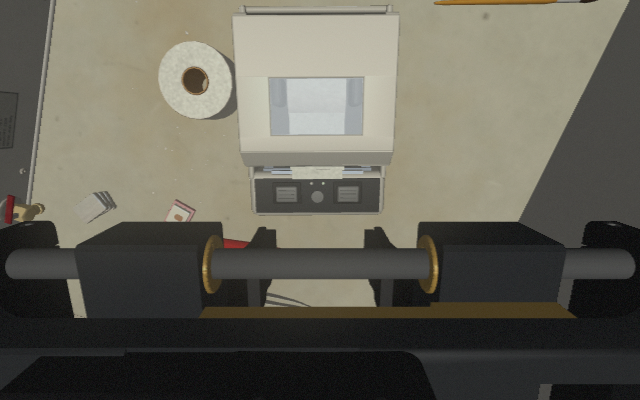

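Request:
move_arm(
  increments="0 0 -25 2.15 -6.3 0 119;0 0 -25 2.15 -6.3 0 119;0 0 -20 2.15 -6.3 0 119;0 0 -10 0 0 0 119;0 0 -10 0 0 0 119;0 0 -10 0 0 0 119;0 0 0 0 0 0 119;0 0 0 0 0 0 119",
)

```text
time: 4.02
position: [0.4879, -0.111, 0.1436]
tool_rot: [-2.999, -0.502, -0.528]
ft_force: [0.1, -0.2, -0.4]
grip_width: 0.532
grip_force: 0.0
```

```bash
python3 - <<'E'
from h import *
s=ctrl.get_state(); print(np.round(s['joint_positions'],2),s['grip_width'],s['position'],s['ft_force']); T=rot(s['tool_rot']); print(T.round(3))
p=ctrl.get_image('wrist'); save(p,'w2'); w=cloud(p)
for t in ['key_left_top','key_right_top','cover_lip']: print(t,[(np.round(r['centre'],4).tolist(),round(r['score'],2)) for r in ctrl.find_in(t,p)][:3])
th=np.deg2rad(18.8);X=np.array([np.cos(th),np.sin(th)]);Y=np.array([-X[1],X[0]])
o=w[...,:2]-[.5475,-.091]; px=o@X;py=o@Y
m=(w[...,2]>.085)&(w[...,2]<.095)&(px<-.055)&(px>-.1)
for sgn in (1,-1):
    k=m&(py*sgn>.012)&(py*sgn<.05)
    if k.sum(): print(k.sum(),np.percentile(px[k],[2,98]).round(4),np.percentile(py[k],[2,98]).round(4),np.median(w[k][:,2]))
E
```

```text
[-0.4  -0.22  0.66  2.18 -0.08  0.85 -0.92] 0.5322335151762464 [ 0.4879424  -0.11095458  0.14359615] [ 0.14610661 -0.17302151 -0.42501299]
[[ 0.889  0.325  0.323]
 [ 0.307 -0.946  0.109]
 [ 0.341  0.002 -0.94 ]]
key_left_top []
key_right_top []
cover_lip [([0.5594, -0.0832, 0.1099], 0.85)]
92 [-0.066  -0.0554] [0.0124 0.0296] 0.08639666232733724
103 [-0.0658 -0.0552] [-0.0302 -0.0121] 0.08646361737177385
```

View pics/w2.png

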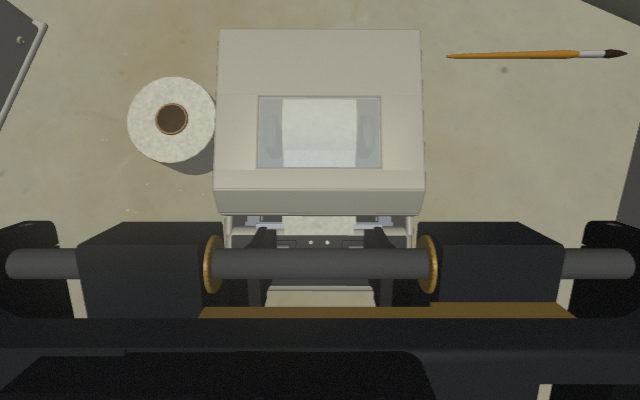

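Request:
move_arm(
  increments="-4.7 -1.6 -10 0 0 0 119;0 0 -10 0 0 0 119;0 0 -10 0 0 0 119;0 0 -8 0 0 0 119;0 0 -6 0 0 0 119;0 0 -3 0 0 0 119;0 0 0 0 0 0 119;0 0 0 0 0 0 119",
)

```text
time: 4.88
position: [0.4816, -0.113, 0.0955]
tool_rot: [-2.999, -0.499, -0.528]
ft_force: [0.4, 1.2, -0.8]
grip_width: 0.533
grip_force: 0.0
```

```bash
python3 - <<'E'
from h import *
s=ctrl.get_state(); print(np.round(s['joint_positions'],2),s['grip_width'],s['position'],s['ft_force']); T=rot(s['tool_rot']); print(T.round(3))
p=ctrl.get_image('side'); 
cv2.imwrite('pics/s3.png',cv2.resize(p['frame'][80:280,250:450],None,fx=3,fy=3)[...,::-1])
E
```

```text
[-0.41 -0.16  0.71  2.24 -0.15  0.74 -0.84] 0.5328980965751715 [ 0.48155735 -0.11300022  0.09550701] [ 0.3615717   1.17367995 -0.76026141]
[[ 0.889  0.324  0.323]
 [ 0.304 -0.946  0.11 ]
 [ 0.341  0.    -0.94 ]]
```

View pics/s3.png

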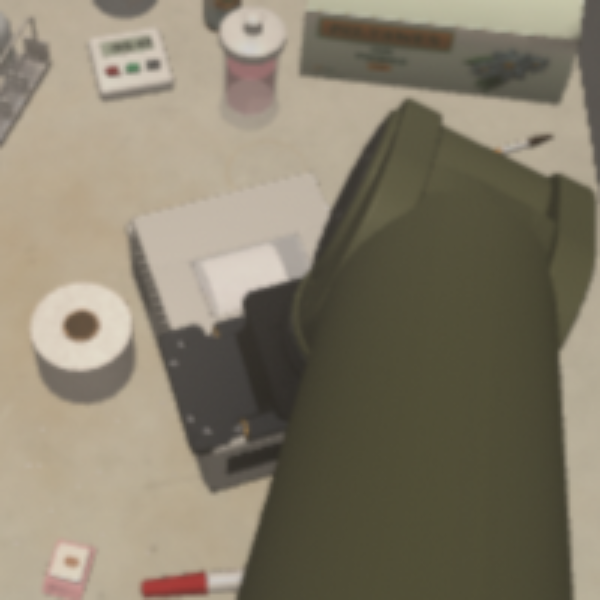

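The arm hides the keys in the side view, so I'll press down in small steps and go by the force reading.

Request:
move_arm(
  increments="0 0 -2 0 0 0 119;0 0 -2 0 0 0 119;0 0 -2 0 0 0 119;0 0 0 0 0 0 119;0 0 0 0 0 0 119;0 0 0 0 0 0 119;0 0 0 0 0 0 119;0 0 0 0 0 0 119",
)

```text
time: 5.6
position: [0.4821, -0.1131, 0.0902]
tool_rot: [-2.998, -0.498, -0.53]
ft_force: [-1.8, 0.6, 5.4]
grip_width: 0.532
grip_force: 2.7
```

Request:
move_arm(
  increments="0 0 -2 0 0 0 119;0 0 -2 0 0 0 119;0 0 -2 0 0 0 119;0 0 0 0 0 0 119;0 0 0 0 0 0 119;0 0 0 0 0 0 119;0 0 0 0 0 0 119;0 0 0 0 0 0 119",
)

```text
time: 6.27
position: [0.4823, -0.1131, 0.0854]
tool_rot: [-2.997, -0.498, -0.531]
ft_force: [-9.7, 0.5, 18.8]
grip_width: 0.533
grip_force: 9.4
```

```bash
cat > look.py <<'E'
from h import *
import sys
s=ctrl.get_state(); print(np.round(s['position'],4),np.round(s['ft_force'],1),np.round(s['torque'],2),s['grip_width'])
th=np.deg2rad(18.8);X=np.array([np.cos(th),np.sin(th)]);Y=np.array([-X[1],X[0]])
for n in sys.argv[1:]:
    p=ctrl.get_image(n); w=cloud(p); o=w[...,:2]-[.5475,-.091]; px=o@X;py=o@Y
    m=(px>-.05)&(px<.14)&(abs(py)<.065)
    for a in np.arange(-.05,.14,.02):
        k=m&(abs(px-a)<.01)&(w[...,2]>.05); 
        print(n,round(a,2),k.sum(),np.percentile(w[k][:,2],[10,50,95]).round(3) if k.sum()>5 else '')
    save(p,'L_%s_%d'%(n,int(s['time']*100)))
E
python3 look.py wrist
```

```text
[ 0.4823 -0.1131  0.0854] [-9.7  0.5 18.8] [0.38 1.23 0.24] 0.5332410343094479
wrist -0.05 3772 [0.078 0.083 0.108]
wrist -0.03 21233 [0.124 0.137 0.143]
wrist -0.01 15213 [0.14  0.143 0.145]
wrist 0.01 11947 [0.133 0.136 0.139]
wrist 0.03 9946 [0.127 0.13  0.133]
wrist 0.05 1173 [0.125 0.126 0.127]
wrist 0.07 0 
wrist 0.09 0 
wrist 0.11 0 
wrist 0.13 0
```

Force says both keys are bottomed and the cover is already rising. I'll keep holding.

Request:
move_arm(
  increments="0 0 0 0 0 0 119;0 0 0 0 0 0 119;0 0 0 0 0 0 119;0 0 0 0 0 0 119;0 0 0 0 0 0 119;0 0 0 0 0 0 119;0 0 0 0 0 0 119;0 0 0 0 0 0 119",
)

```text
time: 6.98
position: [0.4823, -0.1131, 0.0854]
tool_rot: [-2.997, -0.498, -0.531]
ft_force: [-8.5, 0.5, 18.9]
grip_width: 0.53
grip_force: 9.4
```

Request:
move_arm(
  increments="0 0 0 0 0 0 119;0 0 0 0 0 0 119;0 0 0 0 0 0 119;0 0 0 0 0 0 119;0 0 0 0 0 0 119;0 0 0 0 0 0 119;0 0 0 0 0 0 119;0 0 0 0 0 0 119",
)

```text
time: 7.65
position: [0.4823, -0.1131, 0.0854]
tool_rot: [-2.997, -0.498, -0.531]
ft_force: [-8.8, 1.5, 18.6]
grip_width: 0.534
grip_force: 9.4
```

Request:
move_arm(
  increments="0 0 0 0 0 0 119;0 0 0 0 0 0 119;0 0 0 0 0 0 119;0 0 0 0 0 0 119;0 0 0 0 0 0 119;0 0 0 0 0 0 119;0 0 0 0 0 0 119;0 0 0 0 0 0 119",
)

```text
time: 8.32
position: [0.4823, -0.1131, 0.0854]
tool_rot: [-2.997, -0.498, -0.531]
ft_force: [-8.5, 1.2, 17.9]
grip_width: 0.535
grip_force: 9.4
```

```bash
python3 look.py wrist side; ls pics
```

```text
[ 0.4823 -0.1131  0.0854] [-8.5  1.2 17.9] [0.31 1.24 0.23] 0.5352924301478773
wrist -0.05 2652 [0.068 0.082 0.086]
wrist -0.03 5875 [0.07  0.082 0.168]
wrist -0.01 12043 [0.079 0.168 0.187]
wrist 0.01 5071 [0.057 0.08  0.085]
wrist 0.03 5240 [0.055 0.086 0.088]
wrist 0.05 2623 [0.058 0.08  0.085]
wrist 0.07 869 [0.054 0.068 0.081]
wrist 0.09 1842 [0.051 0.055 0.064]
wrist 0.11 0 
wrist 0.13 0 
side -0.05 0 
side -0.03 18 [0.161 0.165 0.167]
side -0.01 124 [0.077 0.171 0.185]
side 0.01 745 [0.078 0.193 0.199]
side 0.03 739 [0.063 0.196 0.199]
side 0.05 121 [0.063 0.077 0.193]
side 0.07 35 [0.055 0.07  0.085]
side 0.09 172 [0.052 0.057 0.065]
side 0.11 0 
side 0.13 0 
L_side_831.png
L_wrist_626.png
L_wrist_831.png
a.png
b.png
s3.png
w1.png
w2.png
```

Request:
move_arm(
  increments="0 0 0 0 0 0 119;0 0 0 0 0 0 119;0 0 0 0 0 0 119;0 0 0 0 0 0 119;0 0 0 0 0 0 119;0 0 0 0 0 0 119;0 0 0 0 0 0 119;0 0 0 0 0 0 119",
)

```text
time: 9.08
position: [0.4823, -0.1131, 0.0854]
tool_rot: [-2.997, -0.498, -0.531]
ft_force: [-10.0, 1.2, 19.4]
grip_width: 0.532
grip_force: 9.4
```

```bash
python3 look.py wrist side|grep -v "0 $"; ls -t pics|head -2
```

```text
[ 0.4823 -0.1131  0.0854] [-10.    1.2  19.4] [0.37 1.18 0.24] 0.5321076795873644
wrist -0.05 2649 [0.068 0.082 0.086]
wrist -0.03 5892 [0.069 0.082 0.168]
wrist -0.01 12043 [0.079 0.168 0.187]
wrist 0.01 5068 [0.057 0.08  0.085]
wrist 0.03 5215 [0.055 0.086 0.088]
wrist 0.05 2626 [0.058 0.08  0.085]
wrist 0.07 846 [0.054 0.069 0.081]
wrist 0.09 1842 [0.051 0.055 0.064]
side -0.03 20 [0.161 0.163 0.166]
side -0.01 121 [0.077 0.171 0.186]
side 0.01 751 [0.077 0.193 0.199]
side 0.03 741 [0.065 0.196 0.199]
side 0.05 117 [0.065 0.077 0.193]
side 0.07 33 [0.052 0.067 0.083]
side 0.09 175 [0.052 0.057 0.066]
L_side_908.png
L_wrist_908.png
```

Cover rests at about 1.0 rad. Now releasing the keys and rising straight up clear of the straps.

Request:
move_arm(
  increments="0 0 5 0 0 0 119;0 0 10 0 0 0 119;0 0 15 0 0 0 119;0 0 20 0 0 0 119;0 0 20 0 0 0 255;0 0 20 0 0 0 255;0 0 20 0 0 0 255;0 0 10 0 0 0 255",
)

```text
time: 9.85
position: [0.4821, -0.1131, 0.2059]
tool_rot: [-2.998, -0.499, -0.532]
ft_force: [0.8, 0.3, 0.3]
grip_width: 0.312
grip_force: 0.0
```

Request:
move_arm(
  increments="0 0 0 -2.15 6.3 0 255;0 0 0 -2.15 6.3 0 255;0 0 0 -2.15 6.3 0 255;0 0 0 0 0 0 255;0 0 0 0 0 0 255;0 0 0 0 0 0 255;0 0 0 0 0 0 255;0 0 0 0 0 0 255",
)

```text
time: 10.52
position: [0.4805, -0.1137, 0.2039]
tool_rot: [-3.098, -0.513, -0.003]
ft_force: [-0.5, -0.3, 0.2]
grip_width: 0.007
grip_force: 0.0
```

```bash
python3 look.py wrist side|grep -v "0 $"; python3 -c "
from h import *
s=ctrl.get_state();print(rot(s['tool_rot']).round(3),s['time'])"; ls -t pics|head -2; cp $(ls -t pics/L_wrist*|head -1) pics/v.png
```

```text
[ 0.4805 -0.1137  0.2039] [-0.5 -0.3  0.2] [-0.07  0.19  0.01] 0.006776965615751589
wrist -0.05 60534 [0.293 0.313 0.325]
wrist -0.03 16958 [0.166 0.293 0.3  ]
wrist -0.01 3305 [0.079 0.081 0.188]
wrist 0.01 8628 [0.079 0.197 0.201]
wrist 0.03 12451 [0.198 0.2   0.202]
wrist 0.05 5530 [0.178 0.192 0.199]
[[ 0.947  0.323  0.002]
 [ 0.323 -0.947  0.001]
 [ 0.002 -0.    -1.   ]] 10.6167
L_side_1051.png
L_wrist_1051.png
```

View pics/v.png

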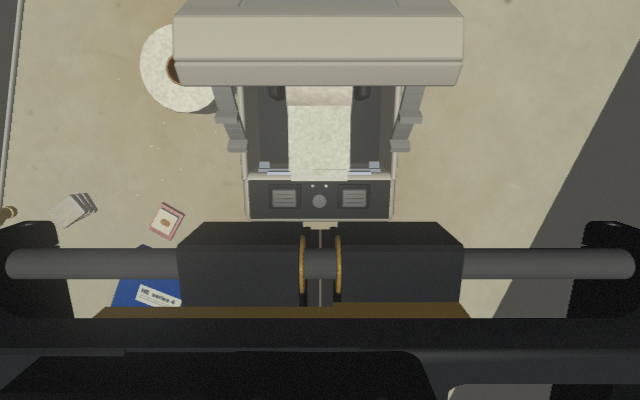

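Request:
move_arm(
  increments="18.9 6.4 -13 0 0 0 255;18.9 6.4 -13 0 0 0 255;14.2 4.8 0 0 0 0 255;9.5 3.2 0 0 0 0 255;7.6 2.6 0 0 0 0 255;7.6 2.6 0 0 0 0 255;7.6 2.6 0 0 0 0 255;7.6 2.6 0 0 0 0 255",
)

```text
time: 11.28
position: [0.5739, -0.0819, 0.1782]
tool_rot: [3.099, 0.514, 0.002]
ft_force: [-1.0, -0.4, 0.4]
grip_width: 0.004
grip_force: 0.2
```

```bash
python3 look.py wrist|grep -v "0 $"
```

```text
[ 0.5739 -0.0819  0.1782] [-1.  -0.4  0.4] [-0.1   0.22  0.01] 0.0039953748422523845
wrist -0.05 8 [0.082 0.086 0.087]
wrist 0.01 10 [0.202 0.203 0.204]
wrist 0.03 1018 [0.228 0.229 0.286]
wrist 0.05 74122 [0.214 0.286 0.298]
wrist 0.07 27801 [0.186 0.209 0.273]
wrist 0.09 8231 [0.127 0.151 0.172]
wrist 0.11 1503 [0.102 0.11  0.117]
```

Request:
move_arm(
  increments="7.6 2.6 0 0 0 0 255;7.6 2.6 0 0 0 0 255;7.6 2.6 0 0 0 0 255;7.6 2.6 0 0 0 0 255;5.7 1.9 0 0 0 0 255;0 0 0 0 0 0 255;0 0 0 0 0 0 255;0 0 0 0 0 0 255",
)

```text
time: 12.0
position: [0.6092, -0.0697, 0.1775]
tool_rot: [3.099, 0.515, -0.001]
ft_force: [0.4, -0.4, 0.6]
grip_width: 0.007
grip_force: 0.0
```

```bash
python3 look.py wrist|grep -v "0 $"
```

```text
[ 0.6092 -0.0697  0.1775] [ 0.4 -0.4  0.6] [-0.07  0.12 -0.02] 0.0066956457603480225
wrist -0.03 26 [0.08  0.081 0.082]
wrist -0.01 18 [0.08  0.081 0.081]
wrist 0.03 23 [0.052 0.054 0.056]
wrist 0.05 1173 [0.055 0.08  0.085]
wrist 0.07 4119 [0.063 0.137 0.272]
wrist 0.09 72434 [0.266 0.286 0.298]
wrist 0.11 14429 [0.215 0.258 0.273]
wrist 0.13 15600 [0.199 0.211 0.215]
```

Request:
move_arm(
  increments="0 0 0 0 0 0 255;-18.9 -6.4 0 0 0 0 255;-18.9 -6.4 0 0 0 0 255;-18.9 -6.4 0 0 0 0 255;-18.9 -6.4 5 0 0 0 255;-18.9 -6.4 20 0 0 0 255;-18.9 -6.4 30 0 0 0 255;-9 -3 30 0 0 0 255",
)

```text
time: 12.72
position: [0.484, -0.1123, 0.263]
tool_rot: [-3.099, -0.512, 0.004]
ft_force: [1.7, 0.4, 0.5]
grip_width: 0.003
grip_force: 0.0
```

```bash
python3 look.py wrist side top|grep -v "0 $"; python3 - <<'E'
import cv2,glob,numpy as np
f=lambda n: cv2.imread(sorted(glob.glob('pics/L_%s_*'%n),key=lambda s:int(s.split('_')[-1][:-4]))[-1])
cv2.imwrite('pics/end.png',np.vstack([cv2.resize(f('wrist'),(480,300)),cv2.resize(f('top'),(480,300))]))
E
```

```text
[ 0.484  -0.1123  0.263 ] [1.7 0.4 0.5] [-0.09  0.09 -0.03] 0.0027485856604040977
wrist -0.05 55101 [0.358 0.375 0.384]
wrist -0.03 24460 [0.345 0.353 0.358]
wrist -0.01 1246 [0.071 0.08  0.082]
wrist 0.01 1406 [0.06  0.08  0.085]
wrist 0.03 1868 [0.055 0.086 0.088]
wrist 0.05 1383 [0.061 0.08  0.085]
wrist 0.07 1445 [0.065 0.137 0.138]
wrist 0.09 1410 [0.067 0.076 0.093]
wrist 0.11 700 [0.077 0.09  0.093]
top -0.05 620 [0.382 0.672 0.68 ]
top -0.03 437 [0.438 0.67  0.678]
top -0.01 12 [0.661 0.664 0.667]
top 0.05 25 [0.068 0.073 0.079]
top 0.07 99 [0.132 0.136 0.22 ]
top 0.09 157 [0.055 0.076 0.221]
top 0.11 741 [0.092 0.125 0.213]
top 0.13 490 [0.142 0.161 0.213]
```

View pics/end.png

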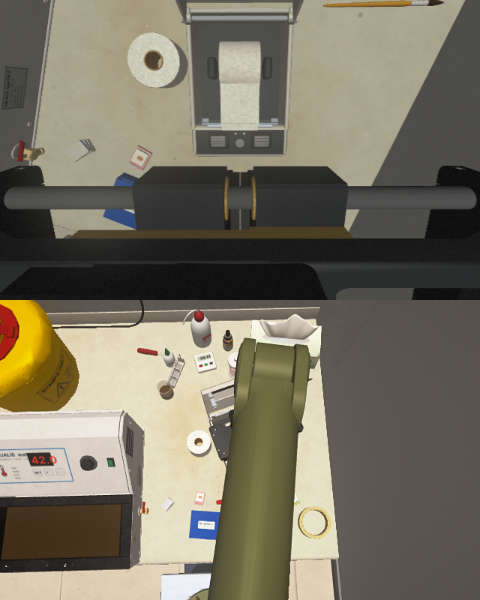

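The printer is open with the cover lying back, and both keys are up (wrist view, about (205,141) and (265,141)). I'll let it settle, then hand in.

Request:
move_arm(
  increments="0 0 5 0 0 0 255;0 0 5 0 0 0 255;0 0 0 0 0 0 255;0 0 0 0 0 0 255;0 0 0 0 0 0 255;0 0 0 0 0 0 255;0 0 0 0 0 0 255;0 0 0 0 0 0 255",
)

```text
time: 13.53
position: [0.487, -0.1109, 0.2723]
tool_rot: [3.099, 0.515, -0.001]
ft_force: [-0.1, -0.1, 0.0]
grip_width: 0.003
grip_force: 0.0
```

```bash
python3 -c "
from bench import ctrl
print(ctrl.close_job())"
```

```text
the job is handed in; nothing more can be done
None
```

I handed the job in at about 13.5 s: both keys were held down until the cover rested half open, then the cover was pushed back to its stop; the last pictures show it lying open, both keys up and the arm clear, but the hand-in gave no verdict.

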